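# Open the quick clamp that holds the steel block

### The job

Two quick clamps are screwed to the bench; open the one that has the small steel block between its jaws: with the fingertips press down its black release pad and, keeping it pressed, push the sliding jaw all the way back along its bar to the end stop, then let go. Leave the block lying where it is, leave the other clamp with the white tub as it is, and do not pick up or shove the solder spool, the wooden stick or the bowl that stand around.

Things in the scene. Friction and masses are not known exactly. Their poses are not given: they have to be found in the camera images.
- clamp_a: Quick clamp with the steel block between its jaws, screwed to the bench: bar 180 mm long, 12 mm wide, top 42 mm above the bench. Origin on the bench under mid-bar; x along the bar, the way the jaw opens (fixed head at x -90..-70 mm, end stop at +76..+90, 48 mm high); z up. Jaw arms reach to -y, 79 mm out, 38 mm high. Teeth under the bar lock the jaw against opening unless the release is down.
- pad_a (a point): Top centre of the black release pad on clamp_a's sliding jaw, 66 mm above the bench at rest (up to 5 mm less if the pawl rides on a tooth). Pad 34 mm along the bar, 38 mm across, open above, at both sides and toward the fixed head; travels with the jaw. Goes straight down 10 mm on a spring (2 N to start, 5.6 N at the bottom); frees the jaw from 5 mm down and must stay down while the jaw slides.
- plate_a (a point): Mid-face of the upright push plate on clamp_a's sliding jaw, 72 mm above the bench. The plate stands behind the pad, 20 mm from the pad's centre along the clamp's +x; 40 mm wide, 9 mm thick, top 87 mm above the bench. A finger standing on the pad pushes this face along the clamp's +x to open the jaw (about 2 to 5 N).
- jaw_a (a joint): Opening of clamp_a's jaws in m along the clamp's x: 0 with the faces together, 0.100 against the end stop.
- release_a (a joint): How far clamp_a's release pad is pressed, in m: about 0 when free (up to 0.005 if the pawl rides on a tooth), 0.010 at the bottom.
- block_center (a point): Centre of the ground steel block, 40 x 62 x 24 mm, 0.45 kg, lying loose on the bench between the jaws of clamp_a. Its 40 mm side lies along the bar.
- clamp_b: The other quick clamp, the same in make and frame as clamp_a, with the white tub between its jaws. To be left as it is.
- jaw_b (a joint): Opening of clamp_b's jaws in m, as for jaw_a.
- pad_b (a point): Centre of the top of clamp_b's release pad, as pad_a.
- tub_center (a point): Centre of the white plastic tub, 30 x 45 x 16 mm, between the jaws of clamp_b.
- spool: Spool of solder wire, 38 mm across and 20 mm high, standing beside clamp_a. Origin under its centre.
- stick: Pear-wood stick, 9 x 120 x 9 mm, lying beside clamp_b. Origin under its centre.
- bowl: White porcelain bowl, 101 mm across and 36 mm high, at the back right. Origin under its centre.
There are look-alikes about, which are no part of the job. What is shaped like the part that bears block_center but pink or yellow is not meant.

How it is judged:
By the outcome, as a careful person would: the job done as asked, in the order asked, and still so for the second after the job is handed in, with the robot touching nothing.
It also fails if it takes over 32 s, if anything falls off the work surface, if the arm or the gripper's body presses on something with over 40 N, if the wrist force passes 120 N, or if a joint passes its speed limit or range.

### The arm

A 6-joint arm with a two-finger parallel gripper is mounted at the origin on the work surface; the furniture and walls round the work are solid. World frame = base frame: x ahead of the robot, y to its left, z up, the work surface at z = 0. Lengths are in m, angles in rad, forces in N, time in s.
With the tool pointing down it reaches from about 0.3 to 0.875 m from the base axis. Payload 4.2 kg.
Tool frame: the origin (TCP) lies on the centre line of the jaws, within the pads' length; the fingertips stand 17 mm ahead of it and the grasp point (between the pads) lies 2 mm behind it; z points along the fingers, y is the line along which they close (so a half turn about z gives the same grasp; the last joint's range is limited). The gripper opens to 85 mm and grips with 20 to 120 N. Pads are 22 mm wide; open, the fingers measure 114 mm over their backs; the gripper's body (76 mm by 85 mm) begins 54 mm behind the grasp point. The pads swing forward as they close: fully open they stand 13 mm farther back than shut.
Start: joints at [1.256, 0.32, 1.565, -0, 1.257, -0.02], TCP at [0.167, 0.55, 0.248] pointing down, gripper open.
Joint ranges: [-3.11, 3.11], [-0.84, 2.01], [0.21, 2.61], [-1.34, 4.49], [0.05, 2.63], [-2.56, 2.56]. Speed limits (rad/s): [2.57, 2.57, 3.14, 3.14, 3.14, 3.14].

### API

Orientations are given as a rotation vector (axis times angle).
In Python, from plant import * gives the robot as it stands. The module is installed in compiled form; this text tells all that it offers.
- The arm moves only by the tool jog_arm, never from a script. Its argument "series" is a list of rows, each a list of 7 numbers: the shift along the tool's x, y, z in mm, then the turn, a rotation vector about the tool's x, y, z in degrees, then the closure, from 0 (fully open) to 1 (shut). A call has 1 to 8 rows; each row shifts and turns the commanded pose from where the row before left it, along the tool's axes as they then stand; what a row does not reach is not made up. A row lasts 1/10 s, in which the tool goes at most 50 mm and 8.59 degrees, less where a joint would pass 70% of its speed; a pose out of reach is approached as far as the arm can. A call is refused whole if a number of a shift passes 50 or a number of a turn 8.59, either way. A call with a gripper value outside its range is refused whole. The fingers move at their own pace and stop on an object; "force" is the grip in N (left out, the last holds). Time passes only in rows, so rows that do not move let the fingers close. It gives the time, the measured TCP pose, the force, the opening and the grip force at its end, in the units of the state.
- observe(): the state, without advancing time (a new reading comes with each control period).
- read_camera(name): name is "scene" or "top" or "wrist"; returns a dict with "img" (420x560x3 uint8, red, green, blue), "mtx" (3x3 intrinsics, pixels), "distortion" ([k1, k2, p1, p2, k3] as OpenCV has them; the pictures are not rectified), "position" and "rotation" of the camera in the world. Camera axes: x right, y down, z forward; pixel columns grow to the right and rows downward; lengths in m; the calibration is good to about 2 mm. A picture is of the moment at which its call begins. There is no depth.
- finish_job(): hands the job in; it is judged then, once.
The state is a dict: "clock": time; "joints": joint angles; "dq": joint speeds; "joint_efforts": joint torques, N m; "tool_pos": TCP position; "tcp_rot": TCP orientation; "force": force on the tool from outside, world axes, zero at the start; "ft_torque": the same for the moment, N m; "grip_width": opening from 0.0 (shut) to 1.0 (fully open); "grip_force": force on a finger pad.
Only numpy, scipy, OpenCV 4.12 (cv2) and the standard library are available. Lean on these libraries where they do the work, as an engineer would, in place of code of your own. Each camera call takes 0.05 s, during which the arm holds its last target. There are 200 camera calls.

## Working session

There is one attempt and no reset: what is moved stays moved. The work goes in short steps, Python scripts to look and compute and a tool call to move; the robot and the scene stay as the last step left them, time stands still between calls to the robot, and variables do not carry over. Pictures are saved under pics/ and viewed, at most 10 in all, crops included, and the job is handed in when it is done.

Besides the shell and the picture viewer there is one more tool, called by a JSON object that holds its "api" and its "payload". jog_arm: Moves the arm, as the interface text tells. Its arguments: {"type":"object","properties":{"series":{"type":"array","items":{"type":"array","items":{"type":"number"}}},"force":{"type":"number"}},"required":["series"]}

```bash
mkdir -p pics
cat > h.py <<'E'
from plant import *
import numpy as np, cv2
def ray(c,u,v):
    p=cv2.undistortPoints(np.array([[[u,v]]],float),np.array(c["mtx"]),np.array(c["distortion"])).ravel()
    R=np.array(c["rotation"]); R=R if R.shape==(3,3) else cv2.Rodrigues(R)[0]
    return np.array(c["position"]),R@np.array([p[0],p[1],1])
def onz(c,u,v,z):
    o,d=ray(c,u,v); return o+d*(z-o[2])/d[2]
E
python3 - <<'E'
from h import *
a=observe();print(a)
for n in("top","scene"):
    c=read_camera(n);cv2.imwrite(f"pics/{n}0.png",cv2.resize(c["img"][:,:,::-1],(800,600),interpolation=cv2.INTER_CUBIC));np.save(n+"0.npy",c,allow_pickle=True)
    print(n,c["position"],c["rotation"])
E
```

```text
{'clock': 0.0, 'joints': array([ 1.25602693e+00,  3.20287676e-01,  1.56571029e+00,  4.80879033e-05,
        1.25739987e+00, -1.99827070e-02]), 'dq': array([ 5.24662923e-04, -1.71335359e-04, -3.85222491e-04, -6.31008651e-05,
       -1.43318834e-03, -1.57830587e-03]), 'joint_efforts': array([ 5.89329320e-04, -4.15528357e+01, -2.34156060e+01,  3.93162077e-05,
        8.37392989e-03,  1.47014782e-05]), 'tool_pos': array([0.16689136, 0.54976403, 0.24747253]), 'tcp_rot': array([-4.61347179e-01, -3.10718243e+00,  2.78365953e-03]), 'force': array([-0.18374429, -0.25192276,  0.65683317]), 'ft_torque': array([-0.0446791, -0.0041919,  0.0183211]), 'grip_force': 0.0, 'grip_width': 1.0045683748212155}
top [ 0.38465723 -0.09391668  1.03699896] [-2.1838898   2.12804892 -0.14637379]
scene [1.46097839 0.59598426 0.68079965] [-1.02666206 -2.12090153  1.25195541]
```

View pics/top0.png

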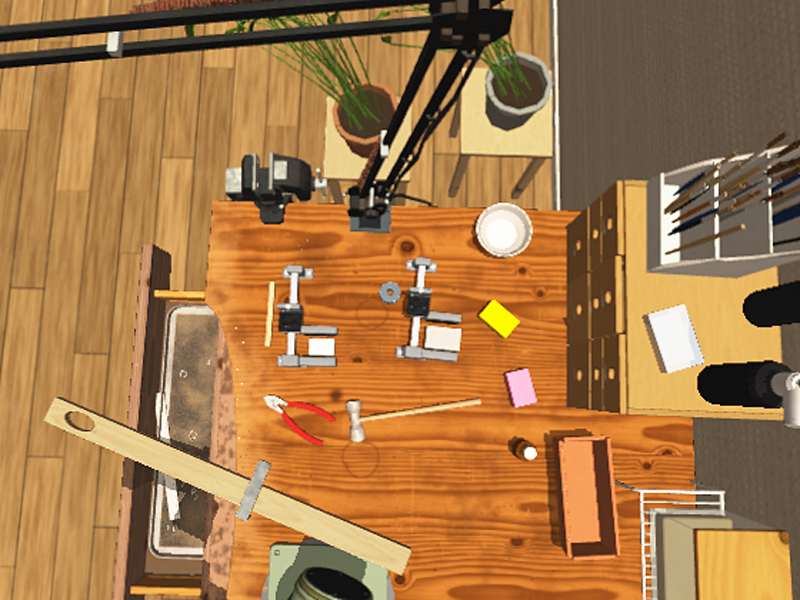

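View pics/scene0.png

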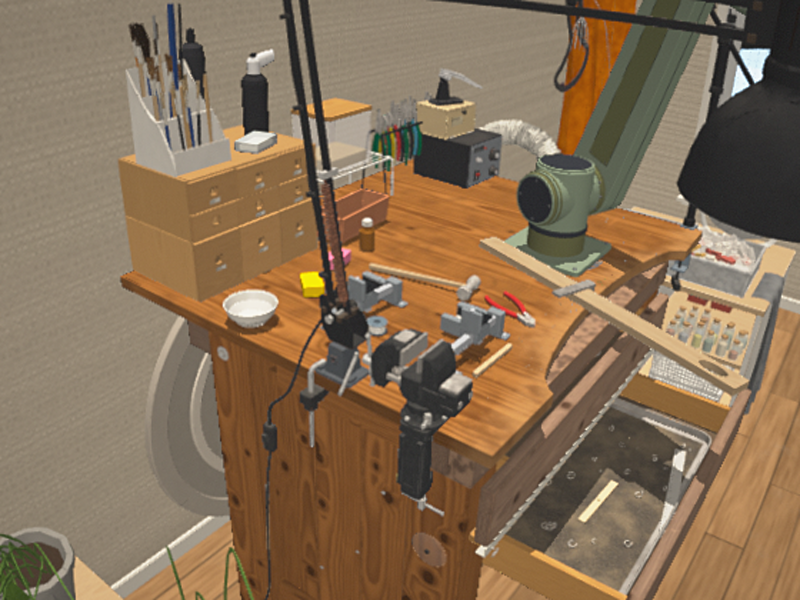

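Top view: clamp_a is the right clamp (block at about (443,338), black pad at (419,303), end stop at (420,265), spool at (390,292)). clamp_b with the tub is the left one, with the stick at (270,313). In the scene view, the lamp stands at the bench edge, beyond the end stops.

Run:
```python
from h import *
from scipy.spatial.transform import Rotation as Ro
c=np.load("top0.npy",allow_pickle=True).item();im=c["img"]
x0,y0,w,h=250,160,100,100
cv2.imwrite("pics/crop1.png",cv2.resize(im[y0:y0+h,x0:x0+w,::-1],(600,600),interpolation=cv2.INTER_CUBIC))
m=(im.max(2)<60).astype(np.uint8);m[:y0]=0;m[y0+h:]=0;m[:,:x0]=0;m[:,x0+w:]=0
n,l,s,ce=cv2.connectedComponentsWithStats(m)
for i in range(1,n):
    if s[i,4]>20: print(s[i],ce[i],onz(c,*ce[i],.066))
R=Ro.from_rotvec(observe()["tcp_rot"]).as_matrix();print(R.round(3))
f=lambda u,v,z:onz(c,u/1.42857,v/1.42857,z).round(4)
print("stop",f(421,264,.048),"head",f(406,352,.04),"lamp",f(370,215,.0),"spool",f(390,292,.02))
c=read_camera("wrist");cv2.imwrite("pics/w0.png",c["img"][:,:,::-1])
```

```text
[285 206  15  15 179] [292.19553073 213.76536313] [ 0.5183898  -0.14156709  0.066     ]
[299 224  21   3  30] [309.06666667 224.93333333] [ 0.49171843 -0.1836826   0.066     ]
[[-0.957  0.291 -0.   ]
 [ 0.291  0.957 -0.001]
 [-0.    -0.002 -1.   ]]
stop [ 0.5954 -0.1474  0.048 ] head [ 0.4387 -0.1244  0.04  ] lamp [ 0.6972 -0.052   0.    ] spool [ 0.5479 -0.0935  0.02  ]
```

View pics/crop1.png

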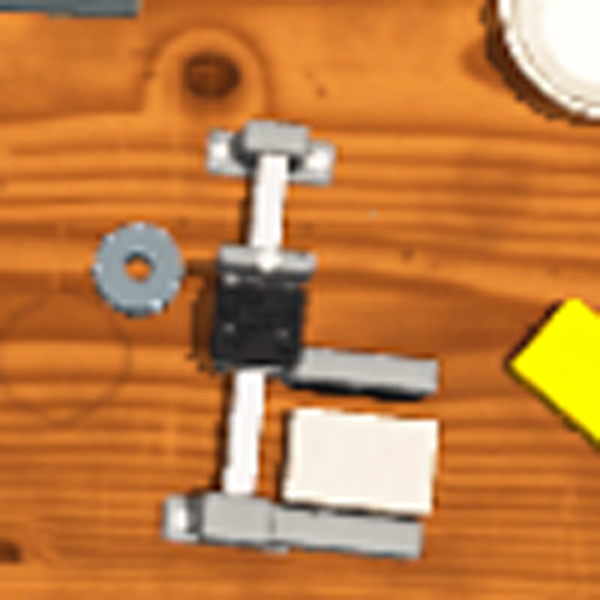

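The crop shows the pad at (258,322), the push plate at (266,262), the end stop at (275,140) and the bar from (268,165) to (240,490). The spool is clear on the left at (137,270).

Run:
```python
from h import *
from scipy.spatial.transform import Rotation as Ro
c=np.load("top0.npy",allow_pickle=True).item()
f=lambda u,v,z:onz(c,250+u/6-.5,160+v/6-.5,z)
a,b=f(240,490,.042),f(269,165,.042);d=(b-a)/np.linalg.norm(b-a)
print(a,b,"dir",d,np.degrees(np.arctan2(d[1],d[0])))
for n,p,z in(("pad",(258,322),.066),("plate top mid",(267,260),.087),("stop",(275,138),.048)):
    p=f(*p,z);print(n,p,"off bar",np.cross(d[:2],(p-a)[:2]),"along",d@(p-a))
o=observe();R=Ro.from_rotvec(o["tcp_rot"]).as_matrix()
print("tool yaw err x vs -d",np.degrees(np.arctan2(R[1,0],R[0,0])),"bar dir reversed",np.degrees(np.arctan2(-d[1],-d[0])))
```

```text
[ 0.45209876 -0.13733564  0.042     ] [ 0.5908821  -0.14686267  0.042     ] dir [ 0.99765211 -0.06848556  0.        ] -3.927007474248646
pad [ 0.51990359 -0.14229082  0.066     ] off bar -0.00029988862162256755 along 0.06798498007715663
plate top mid [ 0.54239446 -0.14439445  0.087     ] off bar -0.0008582751618162283 along 0.09056712112919393
stop [ 0.60136757 -0.14886947  0.048     ] off bar -0.0012839887290934954 along 0.14970823554150262
tool yaw err x vs -d 163.10886070145952 bar dir reversed 176.07299252575135<stdin>:8: DeprecationWarning: Arrays of 2-dimensional vectors are deprecated. Use arrays of 3-dimensional vectors instead. (deprecated in NumPy 2.0)
```

{"api": "jog_arm", "payload": {"series": [[0,0,0,0,0,-6.5,1],[0,0,0,0,0,-6.5,1],[-25,-42,0,0,0,0,1],[-25,-42,0,0,0,0,1],[-25,-42,0,0,0,0,1],[-25,-42,0,0,0,0,1],[-25,-42,0,0,0,0,1],[-25,-42,0,0,0,0,1]], "force": 40}}

```text
clock: 0.95
tool_pos: [0.2999, 0.2867, 0.2482]
tcp_rot: [0.105, 3.14, 0.0]
force: [0.6, 0.3, 0.2]
grip_width: 0.005
grip_force: 0.0
```

{"api": "jog_arm", "payload": {"series": [[-25,-42,0,0,0,0,1],[-25,-42,0,0,0,0,1],[-25,-42,0,0,0,0,1],[-25,-42,0,0,0,0,1],[-25,-42,0,0,0,0,1],[-25,-42,0,0,0,0,1],[-25,-42,0,0,0,0,1],[0,0,0,0,0,0,1]]}}

```text
clock: 1.75
tool_pos: [0.4564, -0.0211, 0.248]
tcp_rot: [0.117, 3.138, -0.003]
force: [-0.5, 1.2, 0.1]
grip_width: 0.003
grip_force: 0.0
```

{"api": "jog_arm", "payload": {"series": [[-23,-39,0,0,0,0,1],[-23,-39,0,0,0,0,1],[-23,-39,0,0,0,0,1],[0,0,40,0,0,0,1],[0,0,40,0,0,0,1],[0,0,40,0,0,0,1],[0,0,0,0,0,0,1],[0,0,0,0,0,0,1]]}}

```text
clock: 2.55
tool_pos: [0.5153, -0.1374, 0.1286]
tcp_rot: [-0.106, -3.139, -0.001]
force: [0.5, -0.6, 0.4]
grip_width: -0.001
grip_force: 0.0
```

Run:
```python
from h import *
o=observe();print(o["tool_pos"],o["tcp_rot"],o["force"],o["joints"])
ims=[]
for n in("wrist","scene"):
    c=read_camera(n);np.save(n+"1.npy",c,allow_pickle=True);i=c["img"][:,:,::-1]
    ims.append(cv2.resize(i,(400,300)) if n=="wrist" else cv2.resize(i[170:260,220:340],(400,300),interpolation=cv2.INTER_CUBIC))
cv2.imwrite("pics/w1.png",np.hstack(ims))
```

```text
[ 0.5152808  -0.13741466  0.12861607] [-1.05762524e-01 -3.13905030e+00 -6.72892964e-04] [ 0.54756857 -0.56142048  0.37624627] [-2.82308901e-01  3.61894943e-01  1.83213999e+00  2.80646561e-04
  9.48400855e-01 -1.78590937e+00]
```

View pics/w1.png

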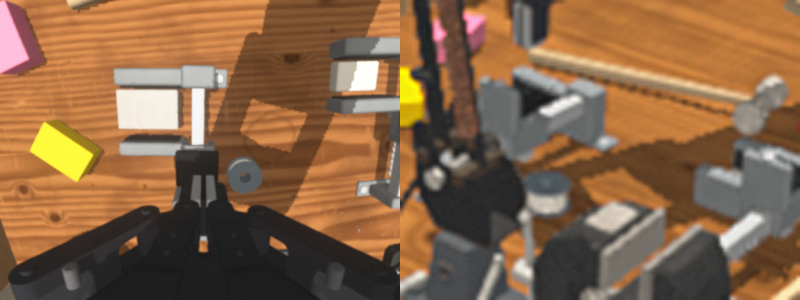

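The left half (wrist) shows the shut fingertips at about (203,185), right over the black pad (197,165), and about 5 mm toward the spool. The scene crop shows the fingers above the clamp. I'll shift 5 mm sideways and go down.

{"api": "jog_arm", "payload": {"series": [[-1,-5,12,0,0,0,1],[0,0,12,0,0,0,1],[0,0,10,0,0,0,1],[0,0,3,0,0,0,1],[0,0,3,0,0,0,1],[0,0,0,0,0,0,1]]}}

```text
clock: 3.25
tool_pos: [0.5157, -0.143, 0.0879]
tcp_rot: [-0.107, -3.139, -0.0]
force: [-0.1, -0.3, 0.7]
grip_width: 0.001
grip_force: 0.0
```

{"api": "jog_arm", "payload": {"series": [[0,0,3,0,0,0,1],[0,0,3,0,0,0,1],[0,0,2,0,0,0,1],[0,0,0,0,0,0,1],[0,0,0,0,0,0,1]]}}

```text
clock: 3.75
tool_pos: [0.5161, -0.1431, 0.0806]
tcp_rot: [0.107, 3.139, -0.0]
force: [0.5, 0.8, 2.3]
grip_width: -0.0
grip_force: 1.3
```

{"api": "jog_arm", "payload": {"series": [[0,0,3,0,0,0,1],[0,0,3,0,0,0,1],[0,0,0,0,0,0,1],[0,0,0,0,0,0,1]]}}

```text
clock: 4.15
tool_pos: [0.5161, -0.1431, 0.0745]
tcp_rot: [0.107, 3.139, -0.0]
force: [1.2, 0.5, 4.7]
grip_width: 0.001
grip_force: 2.3
```

{"api": "jog_arm", "payload": {"series": [[-4,0,0.5,0,0,0,1],[-5,0,0,0,0,0,1],[-5,0,0,0,0,0,1],[-5,0,0,0,0,0,1],[-5,0,0,0,0,0,1],[0,0,0,0,0,0,1]]}}

```text
clock: 4.75
tool_pos: [0.5413, -0.1451, 0.074]
tcp_rot: [0.106, 3.137, -0.001]
force: [1.0, -1.9, 4.6]
grip_width: -0.001
grip_force: 2.4
```

Run:
```python
from h import *
print([observe()["force"].round(2) for _ in range(3)])
c=read_camera("top");i=c["img"][150:255,240:345,::-1]
w=read_camera("wrist")["img"][:,:,::-1]
cv2.imwrite("pics/t2.png",np.hstack([cv2.resize(i,(400,400),interpolation=cv2.INTER_CUBIC),cv2.resize(w[60:340,140:420],(400,400))]))
```

```text
[array([ 0.98, -1.89,  4.57]), array([ 0.98, -1.89,  4.57]), array([ 0.98, -1.89,  4.57])]
```

View pics/t2.png

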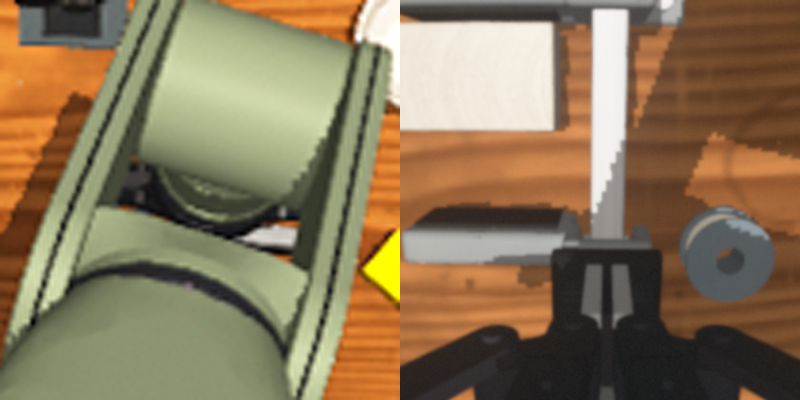

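The top view is blocked by the arm. The wrist view shows the jaw arm, at (480,235), already well clear of the block, which hasn't moved, and the fingers standing on the pad. The jaw is sliding, so I'll go on.

{"api": "jog_arm", "payload": {"series": [[-5,0,0,0,0,0,1],[-6,0,0,0,0,0,1],[-6,0,0,0,0,0,1],[-6,0,0,0,0,0,1],[-5,0,0,0,0,0,1],[-4,0,0,0,0,0,1],[0,0,0,0,0,0,1]]}}

```text
clock: 5.55
tool_pos: [0.5717, -0.1461, 0.0734]
tcp_rot: [-0.107, -3.138, -0.002]
force: [-2.3, -1.3, 4.9]
grip_width: 0.004
grip_force: 2.5
```

{"api": "jog_arm", "payload": {"series": [[-4,0,0,0,0,0,1],[-4,0,0,0,0,0,1],[-3,0,0,0,0,0,1],[0,0,0,0,0,0,1]]}}

```text
clock: 5.95
tool_pos: [0.5781, -0.1463, 0.0732]
tcp_rot: [-0.106, -3.128, -0.004]
force: [-12.7, -0.6, 12.8]
grip_width: 0.001
grip_force: 9.2
```

Run:
```python
from h import *
c=read_camera("wrist");np.save("w3.npy",c,allow_pickle=True);w=c["img"][:,:,::-1]
i=read_camera("scene")["img"][170:260,220:340,::-1]
cv2.imwrite("pics/w3.png",np.hstack([cv2.resize(w,(420,315)),cv2.resize(i,(380,315),interpolation=cv2.INTER_CUBIC)]))
```

```text
(no output)
```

View pics/w3.png

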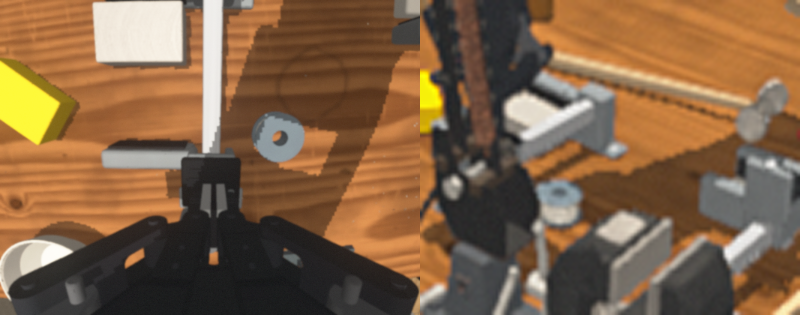

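The wrist view shows the jaw arm at (150,152), far from the block at (140,32), which lies where it was. The spool at (278,137) is untouched. Next I'll check the jaw face against the calibration.

Run:
```python
from h import *
c=np.load("w3.npy",allow_pickle=True).item();g=cv2.cvtColor(c["img"],cv2.COLOR_RGB2GRAY)
a=np.array([.4521,-.1373]);d=np.array([.99765,-.0685])
for u in(160,200,230):
    col=g[170:235,u].astype(int)
    print(u,[(170+k,col[k]) for k in range(0,65,2)][:26]) if u==200 else None
    for v in(186,190,194,198,202): print(u,v,"along-66.7 (mm)",round(1e3*(d@(onz(c,u,v,.038)[:2]-a))-66.7,1))
print(observe()["force"],observe()["tool_pos"])
```

```text
160 186 along-66.7 (mm) 24.6
160 190 along-66.7 (mm) 26.7
160 194 along-66.7 (mm) 28.8
160 198 along-66.7 (mm) 30.9
160 202 along-66.7 (mm) 33.1
200 [(170, np.int64(129)), (172, np.int64(130)), (174, np.int64(137)), (176, np.int64(143)), (178, np.int64(143)), (180, np.int64(136)), (182, np.int64(124)), (184, np.int64(116)), (186, np.int64(79)), (188, np.int64(44)), (190, np.int64(40)), (192, np.int64(39)), (194, np.int64(44)), (196, np.int64(56)), (198, np.int64(70)), (200, np.int64(105)), (202, np.int64(148)), (204, np.int64(169)), (206, np.int64(183)), (208, np.int64(184)), (210, np.int64(185)), (212, np.int64(183)), (214, np.int64(181)), (216, np.int64(179)), (218, np.int64(177)), (220, np.int64(177))]
200 186 along-66.7 (mm) 24.7
200 190 along-66.7 (mm) 26.7
200 194 along-66.7 (mm) 28.9
200 198 along-66.7 (mm) 31.0
200 202 along-66.7 (mm) 33.1
230 186 along-66.7 (mm) 24.7
230 190 along-66.7 (mm) 26.8
230 194 along-66.7 (mm) 28.9
230 198 along-66.7 (mm) 31.0
230 202 along-66.7 (mm) 33.1
[-13.03524938  -0.34538365  10.52339826] [ 0.57810037 -0.14631731  0.07318121]
```

{"api": "jog_arm", "payload": {"series": [[-2,0,0,0,0,0,1],[0,0,0,0,0,0,1],[0,0,0,0,0,0,1]]}}

```text
clock: 6.35
tool_pos: [0.5782, -0.1463, 0.0732]
tcp_rot: [-0.106, -3.124, -0.005]
force: [-17.1, -0.9, 14.8]
grip_width: 0.003
grip_force: 12.0
```

{"api": "jog_arm", "payload": {"series": [[0,0,-5,0,0,0,1],[0,0,-5,0,0,0,1],[0,0,-4,0,0,0,1],[0,0,0,0,0,0,1]]}}

```text
clock: 6.75
tool_pos: [0.5783, -0.1457, 0.0844]
tcp_rot: [-0.106, -3.123, -0.007]
force: [-11.6, -0.1, -1.0]
grip_width: -0.006
grip_force: 5.7
```

{"api": "jog_arm", "payload": {"series": [[0,0,-2,0,0,0,1],[5,0,0,0,0,0,1],[5,0,0,0,0,0,1],[0,0,-15,0,0,0,1],[0,0,-40,0,0,0,1],[0,0,-45,0,0,0,1],[25,0,-20,0,0,0,1],[0,0,0,0,0,0,1]]}}

```text
clock: 7.55
tool_pos: [0.5501, -0.1453, 0.2138]
tcp_rot: [0.107, 3.133, -0.002]
force: [0.2, 0.1, 0.7]
grip_width: 0.001
grip_force: 0.0
```

{"api": "jog_arm", "payload": {"series": [[40,25,0,0,0,0,1],[40,25,0,0,0,0,1],[40,25,0,0,0,0,1],[20,40,0,0,0,0,1],[20,40,0,0,0,0,1],[0,45,0,0,0,0,1],[0,45,0,0,0,0,1],[0,0,0,0,0,0,1]]}}

```text
clock: 8.35
tool_pos: [0.4073, 0.1146, 0.2092]
tcp_rot: [0.097, 3.139, 0.004]
force: [-0.9, -1.1, -0.1]
grip_width: -0.002
grip_force: 0.0
```

Run:
```python
from h import *
o=observe();print(o["clock"],o["force"],o["tool_pos"])
c=read_camera("top");np.save("t4.npy",c,allow_pickle=True);i=c["img"][155:265,180:350,::-1]
cv2.imwrite("pics/t4.png",cv2.resize(i,(800,518),interpolation=cv2.INTER_CUBIC))
```

```text
8.35 [-0.85534952 -1.14952706 -0.11257973] [0.40727848 0.11463284 0.20923689]
```

View pics/t4.png

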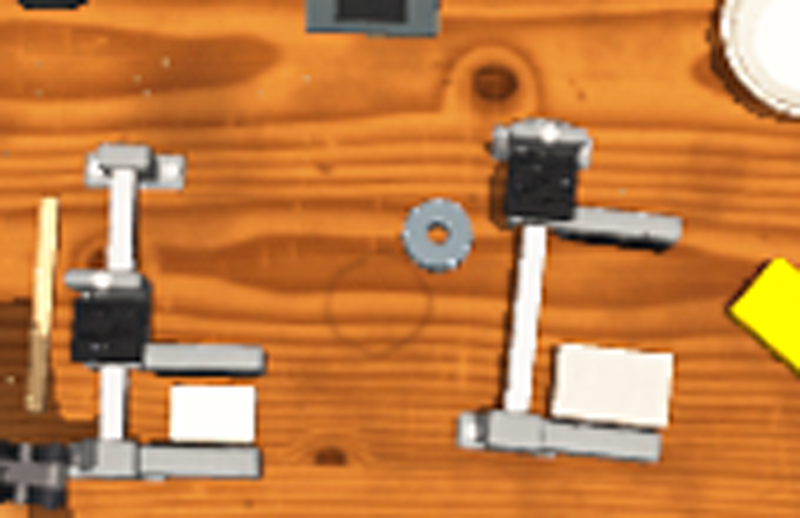

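The jaw of clamp_a (540,180) stands against its end stop (545,135). The block (612,385), spool (437,235), clamp_b and stick are all as they were, and the gripper is clear.

```bash
python3 -c "
from plant import *
print(finish_job())"
```

```text
the job is handed in; nothing more can be done
None
```

I opened clamp_a, the one with the steel block: its jaw is against the end stop with the pad released, the block and everything else are unmoved in the last picture, and I handed the job in at about 8.4 s.

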